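# Set the mitre saw to 30 degrees and lock it

### The arm

A 7-joint arm with a two-finger parallel gripper is mounted at the origin on the work surface. World frame = base frame: x ahead of the robot, y to its left, z up, the work surface at z = 0. Lengths are in mm, angles in rad, forces in N, time in s.
With the tool pointing down it reaches from about 425 to 800 mm from the base axis. Payload 8.3 kg.
Tool frame: the origin (TCP) lies at the very end of the fingers, on their centre line; the grasp point (between the pads) lies 19 mm behind it (ctrl.grasp_offset is the distance from the TCP to the grasp point, in mm); x points along the fingers, y is the direction in which the jaws open and shut, and the axes are right-handed (so a half turn about x gives the same grasp; the last joint's range is limited). The gripper opens to 85 mm and grips with 20 to 120 N. Pads are 22 mm wide; open, the fingers measure 114 mm over their backs; the gripper's body (76 mm by 85 mm) begins 54 mm behind the grasp point. The pads swing forward as they close: fully open they stand 13 mm farther back than shut.
Start: joints at [-1.276, 0.383, 0.016, 1.37, -0.006, 1.388, -0.046], TCP at [218.832, 585.419, 231.279] pointing down, gripper open.
Joint ranges: [-2.95, 2.95], [-0.25, 2.06], [-1.52, 1.56], [0.18, 2.33], [-1.44, 4.58], [0.02, 2.06], [-3.01, 3.01]. Speed limits (rad/s): [2.39, 2.39, 3.01, 3.01, 3.14, 3.14, 3.14].

### API

Orientations are given as a 3x3 rotation matrix whose columns are the frame's x, y, z axes.
In Python, from workcell import ctrl gives the robot as it stands.
- The arm moves only by the tool jog_arm, never from a script. Its argument "plan" is a list of rows, each a list of 5 numbers: the finger opening in cm, from 0 to 8.54, then the shift along the world's x, y, z in cm, then the turn about the world's z in degrees. In form: [[hand, dx, dy, dz, yaw], ...]. A call has 1 to 20 rows; each row is the pose to reach, as a shift and turn from the pose commanded when the call began; what a row does not reach only later rows make up. A row lasts 1/12 s, in which the tool goes at most 41.7 mm and 7.16 degrees, less where a joint would pass 70% of its speed; a pose out of reach is approached as far as the arm can. A call with a gripper value outside its range is refused whole. The fingers move at their own pace and stop on an object; the grip force is fixed at half the most. Time passes only in rows, so rows that repeat a pose let the fingers close. It gives the time, the measured TCP pose, the force and the opening at its end, in the units of the state.
- ctrl.sense(): the state, without advancing time (a new reading comes with each control period).
- ctrl.grab_frame(name): name is "scene" or "top" or "wrist"; returns the picture (480x640x3 uint8, red, green, blue); there is no depth.
- ctrl.camera_model(name): a dict with "K" (3x3 intrinsics, pixels), "R" (3x3) and "t" (3): a world point X has camera coordinates R X + t. Camera axes: x right, y down, z forward; pixel columns grow to the right and rows downward; lengths in mm; the calibration is good to about 2 mm. A picture is of the moment at which its call begins: read the wrist's pose just before it. camera_model takes no time and is no camera call; for the wrist camera it gives the pose at the moment of the call.
- ctrl.close_job(): hands the job in, once; it reports no verdict.
The state is a dict: "time_s": time; "q": joint angles; "joint_velocities": joint speeds; "joint_efforts": joint torques, N m; "ee_pos": TCP position; "tcp_rot": TCP orientation; "force": force on the tool from outside, world axes, zero at the start; "ft_torque": the same for the moment, N m; "grip_width": finger opening in mm.
Only numpy, scipy, OpenCV 4.12 (cv2) and the standard library are available. Lean on these libraries where they do the work, as an engineer would, in place of code of your own. Each camera call takes 0.05 s, during which the arm holds its last target.

### The job

Set the mitre saw for a 30-degree cut: push its front handle around until the pointer is on the 30-degree mark on the left of the scale (the second long mark to the left of the middle one, as seen from the robot). Then press the small cam lever on top of the handle fully down to lock the table, leaving the angle as set. Only push: never take the handle or the lever between the fingers, and leave the other things on the bench where they are.

Things in the scene. Friction and masses are not known exactly. Their poses are not given: they have to be found in the camera images.
- saw: Compact mitre saw bolted to the bench: grey round base, aluminium side tables left and right (450 mm wide overall, reaching 85 mm in front of the axis, top 60 mm above the bench). Origin: on the vertical turning axis of the table, at bench height; -x points to the operator along the middle (0 degree) mark, +y to the left seen from the robot, z up. Place and yaw differ each time; fixed in a run.
- head (a point): Saw head above the turntable and turning with it, raised: guard disc about 200 mm across, motor to the right, D-handle in front, 145 to 380 mm above the bench, nothing further than 85 mm in front of the axis. This point: in the blade, 50 mm behind the axis, 247 mm up. Two fence halves stand 0 to 22 mm behind the axis, top 128 mm above the bench.
- mark0 (a point): The middle (0 degree) long mark of the white scale, 156 mm in front of the axis, 48 mm above the bench. The scale is an arc about the axis, radius 129 to 165 mm, with long black marks every 15 degrees from 45 left to 45 right and short ones every 5, no figures; the turntable's arm runs beneath it.
- mitre (a joint): Angle of the turntable with its handle, rad: 0 when the handle points along the saw's -x axis (square cut), positive with the handle swung to the left (+y of the saw), so 30 degrees left is 0.524; stops at -0.87 and 0.87. No click stops: it turns stiffly (about 1.2 N m, some 5 to 6 N at the handle) and stays where it is left.
- grip (a point): Centre of the black handle at the front end of the turntable's arm, 230 mm from the turning axis and 38 mm above the bench. The handle is a block 90 mm long (radially, 185 to 275 mm from the axis), 40 mm wide and 40 mm high (18 to 58 mm above the bench). The point's -x axis points outward along the handle, z up; it turns with the handle.
- pointer (a point): Tip of the steel pointer on the turntable's arm, 156 mm from the turning axis, 51 mm above the bench, just above the scale.
- mark30 (a point): The 30-degree mark on the left of the scale, at the same radius (156 mm) as the pointer tip, 48 mm above the bench. Pointer set right: the two lie one above the other.
- lock (a joint): Cam lock lever on top of the handle, rad: 0 raised (its free end up and outward, 0.5 rad above level), 0.5 pressed fully down (level). Starts at 0 to 0.08. It stays where it is left; pressing takes about 3 N straight down on its free end.
- lock_pad (a point): Centre of the lock lever's black free end (18 mm long, 24 wide, 8 thick). It is 47 mm outward of the lever's pin, which lies 196 mm from the turning axis and 66 mm above the bench: so 89 mm above the bench and 237 mm from the axis when raised, 66 and 243 mm when fully down. The lever is 58 mm long from its pin; its tip stands up to 99 mm above the bench.
- glue: Bystander: white glue bottle, 56 mm across, 170 mm high, left of the saw. Origin: centre of its underside.
- screws: Bystander: clear jar with steel lid, 64 mm across, 75 mm high, left of the saw. Origin: centre of its underside.
- tape: Bystander: grey tape measure, 70 x 32 x 62 mm high, right of the saw. Origin: centre of its underside.
- offcut: Bystander: pale wood offcut with a pointed end, 44 x 132 x 34 mm high, right of the saw. Origin: underside, middle of its square part.

How it is judged:
By the outcome, as a careful person would: the job done as asked, in the order asked, and still so for the second after the job is handed in, with the robot touching nothing.
It also fails if it takes over 54 s, if anything falls off the work surface, if the arm or the gripper's body presses on something with over 40 N, if the wrist force passes 120 N, or if a joint passes its speed limit or range.

## Working session

There is one attempt and no reset: what is moved stays moved. The work goes in short steps, Python scripts to look and compute and a tool call to move; the robot and the scene stay as the last step left them, time stands still between calls to the robot, and variables do not carry over. Pictures are saved under pics/ and viewed, and the job is handed in when it is done.

Besides the shell and the picture viewer there is one more tool, called after ">>>" by a JSON object that holds its "op" and its "data", one argument or row to a line. jog_arm: Moves the arm, as the interface text tells. Its arguments: {"type":"object","properties":{"plan":{"type":"array","items":{"type":"array","items":{"type":"number"}}}},"required":["plan"]}

```bash
mkdir -p pics
python3 - <<'E'
from workcell import ctrl
import cv2
s=ctrl.sense();print(s['time_s'],s['ee_pos'],s['tcp_rot'],s['grip_width'],s['force'])
for n in("scene","top","wrist"):
    m=ctrl.camera_model(n)
    cv2.imwrite(f"pics/{n}0.png",ctrl.grab_frame(n)[:,:,::-1]);print(n,m)
E
```

```text
0.0 [218.69684589 584.95962774 230.29681162] [[-6.35959638e-04  3.50181010e-01  9.36681833e-01]
 [-1.81954511e-03  9.36680066e-01 -3.50181585e-01]
 [-9.99998142e-01 -1.92703620e-03  4.14794285e-05]] 85.69970283102442 [-0.03266419 -0.60193986  0.53021073]
scene {'K': array([[546.87983586,   0.        , 308.83055595],
       [  0.        , 546.87983586, 246.63768586],
       [  0.        ,   0.        ,   1.        ]]), 'R': array([[ 0.84204131,  0.53928361, -0.0118161 ],
       [ 0.28766533, -0.46747771, -0.83589069],
       [-0.45630591,  0.70045541, -0.54876874]]), 't': array([-498.17772739,  -30.12663096, 1726.06186124])}
top {'K': array([[508.0762078 ,   0.        , 321.54349676],
       [  0.        , 508.0762078 , 234.73406792],
       [  0.        ,   0.        ,   1.        ]]), 'R': array([[ 0.00299857, -0.99982356, -0.0185435 ],
       [-0.99773305, -0.00174459, -0.06727347],
       [ 0.06722925,  0.01870318, -0.99756224]]), 't': array([  20.9162777 ,  610.72351841, 1521.72580291])}
wrist {'K': array([[353.93844886,   0.        , 316.61975106],
       [  0.        , 353.93844886, 235.19456626],
       [  0.        ,   0.        ,   1.        ]]), 'R': array([[ 3.48946296e-01,  9.37142708e-01,  1.64047614e-04],
       [ 9.05238762e-01, -3.37112097e-01,  2.58646896e-01],
       [ 2.42444355e-01, -9.01053742e-02, -9.65971923e-01]]), 't': array([-624.55647924,  -34.35604448,  378.00014506])}
```

View pics/scene0.png

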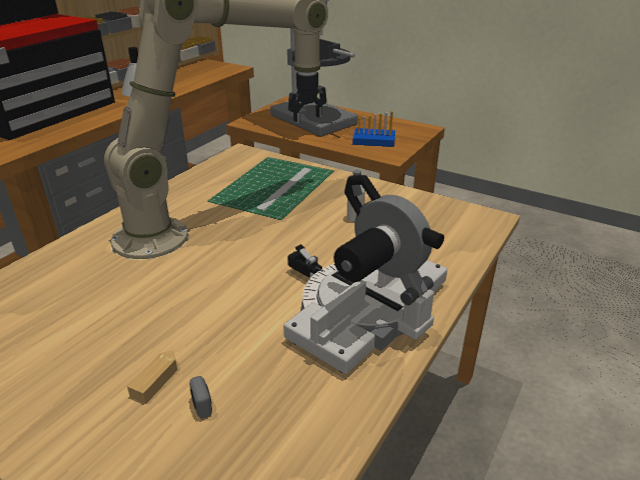

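View pics/top0.png

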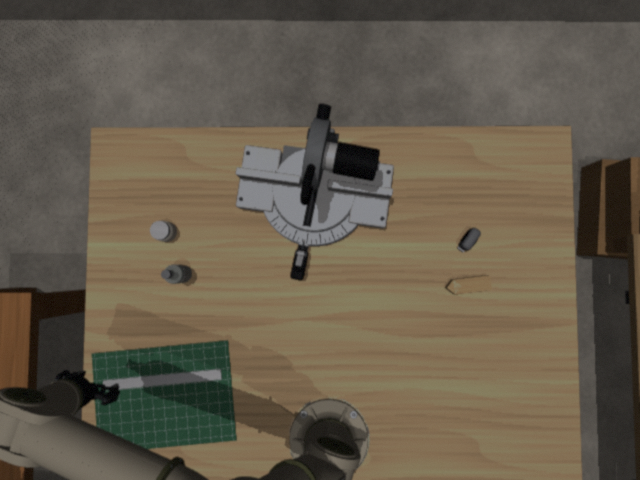

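Run:
```python
import cv2
i=cv2.imread('pics/top0.png');cv2.imwrite('pics/topc.png',cv2.resize(i[170:370,210:460],None,fx=3,fy=3,interpolation=cv2.INTER_CUBIC))
```

```text
(no output)
```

View pics/topc.png

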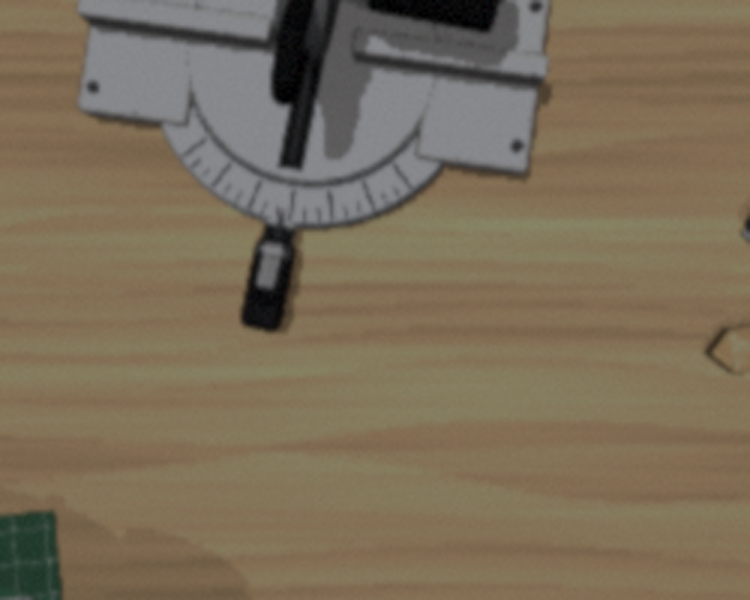

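```bash
cat > h.py <<'E'
import numpy as np, json
from workcell import ctrl
def bp(m,u,v,z):
    d=m['R'].T@np.linalg.solve(m['K'],[u,v,1]); c=-m['R'].T@m['t']; return c+d*(z-c[2])/d[2]
def pj(m,X):
    p=m['K']@(m['R']@np.asarray(X,float)+m['t']); return p[:2]/p[2]
E
python3 - <<'E'
from h import *
m=ctrl.camera_model('top')
f=lambda x,y,z:bp(m,210+x/3,170+y/3,z)
L=f(79,107,60);R=f(528,175,60);print(L,R,np.linalg.norm(L-R))
d=(L-R)[:2];d/=np.linalg.norm(d);yaw=np.arctan2(-d[0],d[1]);ex=np.array([np.cos(yaw),np.sin(yaw)]);ey=np.array([-ex[1],ex[0]])
o=(L+R)[:2]/2+85*ex;print('yaw',yaw,'o',o)
W=lambda x,y,z:[*(o+x*ex+y*ey),z]
for a in(-45,-30,-15,0,15,30,45):
    t=np.radians(a);print(a,(pj(m,W(-156*np.cos(t),156*np.sin(t),48))-[210,170])*3)
h1=f(262,328,58);p=f(280,215,51);print(h1,p)
for q in(h1,p):
    v=q[:2]-o;print(np.linalg.norm(v),np.degrees(np.arctan2(v@ey,-v@ex)))
t=.524
for r in(156,230,275):print(r,W(-r*np.cos(t),r*np.sin(t),40))
E
```

```text
[694.38068172 275.80139854  60.        ] [ 627.31177978 -168.75369578   60.        ] 449.5858866714594
yaw -0.14973821995593312 o [744.89509469  40.843612  ]
-45 [408.75211079 183.75942885]
-30 [372.84146881 203.47637457]
-15 [333.0200748  213.24801322]
0 [292.05875742 212.39612236]
15 [252.80438126 200.99657517]
30 [217.97077928 179.86925159]
45 [189.94339313 150.51038938]
[476.27766723  92.64781365  58.        ] [587.8646618   75.93145132  51.        ]
273.5671720809785 2.336393487601352
160.9028070603272 4.016245978072984
156 [np.float64(622.9819039499382), np.float64(138.17384329977747), 40]
230 [np.float64(565.1512878316192), np.float64(184.34331199257937), 40]
275 [np.float64(529.984021273182), np.float64(212.41934025171565), 40]
```

>>> {"op": "jog_arm", "data": {
  "plan": [
    [0, 28, -52.5, 0, 0],
    [0, 28, -52.5, 0, 0],
    [0, 28, -52.5, 0, 0],
    [0, 28, -52.5, 0, 0],
    [0, 28, -52.5, 0, 0],
    [0, 28, -52.5, 0, 0],
    [0, 28, -52.5, 0, 0],
    [0, 28, -52.5, 0, 0],
    [0, 28, -52.5, 0, 0],
    [0, 28, -52.5, 0, 0],
    [0, 28, -52.5, 0, 0],
    [0, 28, -52.5, 0, 0],
    [0, 28, -52.5, 0, 0],
    [0, 28, -52.5, 0, 0],
    [0, 28, -52.5, 0, 0],
    [0, 28, -52.5, 0, 0],
    [0, 28, -52.5, 0, 0],
    [0, 28, -52.5, 0, 0],
    [0, 28, -52.5, 0, 0],
    [0, 28, -52.5, 0, 0]
  ]
}}

```text
time_s: 1.82
ee_pos: [498.4, 61.9, 231.2]
tcp_rot: [[-0.0, 0.348, 0.938], [0.0, 0.938, -0.348], [-1.0, 0.0, -0.0]]
force: [-0.0, -0.3, -0.4]
grip_width: 0.1
```

```bash
cat > snap.py <<'E'
from h import *
import cv2,sys,pickle
n=sys.argv[1]; cam=sys.argv[2] if len(sys.argv)>2 else 'wrist'
s=ctrl.sense();m=ctrl.camera_model(cam);i=ctrl.grab_frame(cam)[:,:,::-1]
cv2.imwrite(f'pics/{n}.png',i);pickle.dump(m,open(f'pics/{n}.pkl','wb'))
print(s['time_s'],s['ee_pos'].round(1),'yawz',np.degrees(np.arctan2(s['tcp_rot'][1,2],s['tcp_rot'][0,2])).round(1),s['force'].round(1),s['grip_width'])
E
python3 snap.py w1
```

```text
1.8167 [498.4  61.9 231.2] yawz -20.3 [-0.  -0.3 -0.4] 0.05227603780723923
```

View pics/w1.png

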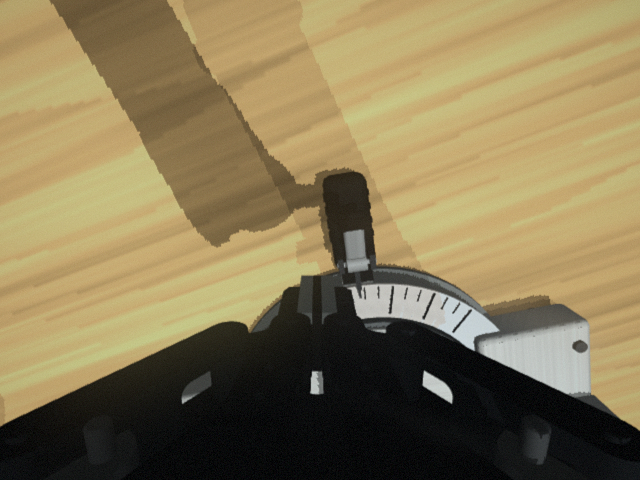

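Run:
```python
from h import *
import pickle,cv2
m=pickle.load(open('pics/w1.pkl','rb'))
o=np.array([744.9,40.8]);yaw=-.1497
ex=np.array([np.cos(yaw),np.sin(yaw)]);ey=np.array([-ex[1],ex[0]])
for a in(0,15,30,45):
    t=np.radians(a);print(a,[pj(m,[*(o-r*np.cos(t)*ex+r*np.sin(t)*ey),48]).round(1) for r in(129,156,165)])
i=cv2.imread('pics/w1.png');cv2.imwrite('pics/w1c.png',cv2.resize(i[160:360,310:510],None,fx=3,fy=3,interpolation=cv2.INTER_CUBIC))
```

```text
0 [array([354.8, 320.4]), array([350.1, 296.6]), array([348.5, 288.4])]
15 [array([387.8, 318.2]), array([390.8, 293.8]), array([391.8, 285.4])]
30 [array([419.7, 323.7]), array([430.1, 300.7]), array([433.6, 292.9])]
45 [array([447.9, 336.4]), array([464.5, 316.7]), array([470.2, 309.9])]
```

View pics/w1c.png

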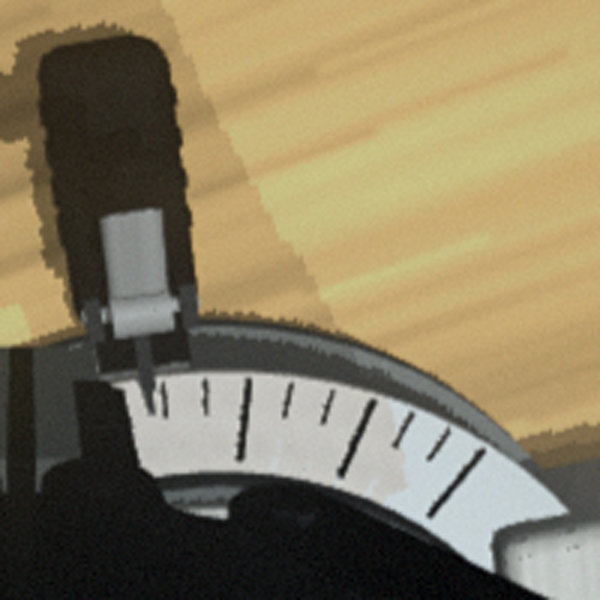

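```bash
cat >> h.py <<'E'
o=np.array([744.9,40.8]);YAW=-.1497
ex=np.array([np.cos(YAW),np.sin(YAW)]);ey=np.array([-ex[1],ex[0]])
def P(r,deg,tan):
    t=np.radians(deg);rad=-np.cos(t)*ex+np.sin(t)*ey; tg=np.sin(t)*ex+np.cos(t)*ey
    return o+r*rad+tan*tg
E
python3 - <<'E'
from h import *
s=ctrl.sense();print(s['q'].round(2),s['ee_pos'])
for th,tan in((3.8,-60),(3.8,-31),(10,-31),(20,-31),(28,-31),(30,-31)):print(th,tan,P(250,th,tan).round(1),'inward yaw',-8.58-th)
E
```

```text
[-0.61  0.12  0.47  1.72 -0.05  1.32  1.08] [498.44864202  61.70658797 231.25962093]
3.8 -60 [487.8  35.8] inward yaw -12.379999999999999
3.8 -31 [494.1  64.1] inward yaw -12.379999999999999
10 -31 [498.1  91.1] inward yaw -18.58
20 -31 [510.5 133.2] inward yaw -28.58
28 -31 [525.7 164.9] inward yaw -36.58
30 -31 [530.1 172.5] inward yaw -38.58
```

>>> {"op": "jog_arm", "data": {
  "plan": [
    [0, -1.1, -2.5, 0, -82],
    [0, -1.1, -2.5, 0, -82],
    [0, -1.1, -2.5, 0, -82],
    [0, -1.1, -2.5, 0, -82],
    [0, -1.1, -2.5, 0, -82],
    [0, -1.1, -2.5, 0, -82],
    [0, -1.1, -2.5, 0, -82],
    [0, -1.1, -2.5, 0, -82],
    [0, -1.1, -2.5, 0, -82],
    [0, -1.1, -2.5, 0, -82],
    [0, -1.1, -2.5, 0, -82],
    [0, -1.1, -2.5, 0, -82],
    [0, -1.1, -2.5, -8, -82],
    [0, -1.1, -2.5, -8, -82],
    [0, -1.1, -2.5, -8, -82],
    [0, -1.1, -2.5, -8, -82]
  ]
}}

```text
time_s: 3.2
ee_pos: [486.4, 35.7, 150.5]
tcp_rot: [[-0.004, 0.976, -0.216], [-0.001, -0.216, -0.976], [-1.0, -0.004, 0.002]]
force: [1.5, 0.2, 0.4]
grip_width: 0.2
```

```bash
python3 snap.py w2
```

```text
3.2 [486.4  35.7 150.5] yawz -102.4 [1.5 0.2 0.4] 0.17597506777022415
```

View pics/w2.png

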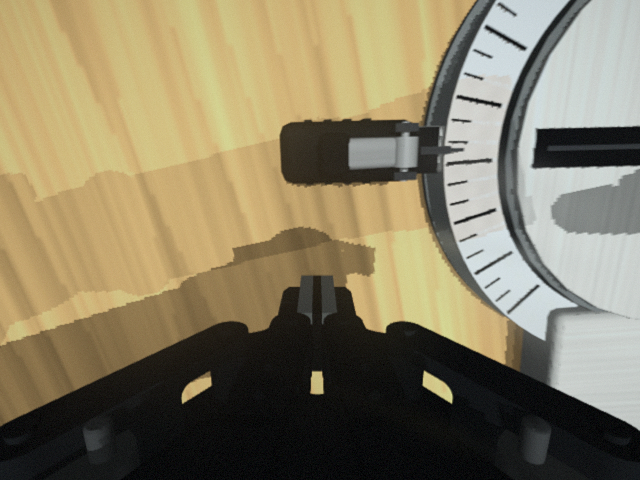

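>>> {"op": "jog_arm", "data": {
  "plan": [
    [0, 0, 0, -4, 0],
    [0, 0, 0, -8, 0],
    [0, 0, 0, -10.9, 0],
    [0, 0, 0, -10.9, 0],
    [0, 0.2, 0.8, -10.9, 0],
    [0, 0.4, 1.6, -10.9, 0],
    [0, 0.6, 2.3, -10.9, 0],
    [0, 0.6, 2.9, -10.9, 0],
    [0, 0.7, 3.6, -10.9, -1.5],
    [0, 0.8, 4.3, -10.9, -3],
    [0, 0.9, 5, -10.9, -4.5],
    [0, 1, 5.6, -10.9, -6],
    [0, 1.1, 6.3, -10.9, -7.5],
    [0, 1.3, 7, -10.9, -9],
    [0, 1.6, 7.7, -10.9, -11],
    [0, 1.8, 8.4, -10.9, -12.7],
    [0, 2, 9.1, -10.9, -14.4],
    [0, 2.3, 9.8, -10.9, -16],
    [0, 2.3, 9.8, -10.9, -16]
  ]
}}

```text
time_s: 4.83
ee_pos: [511.8, 135.2, 43.7]
tcp_rot: [[0.002, 0.879, -0.477], [0.001, -0.477, -0.879], [-1.0, 0.001, -0.002]]
force: [0.5, 0.4, -0.5]
grip_width: -0.2
```

```bash
python3 snap.py w3
```

```text
4.8333 [511.8 135.2  43.7] yawz -118.5 [ 0.5  0.4 -0.5] -0.16998600457796897
```

View pics/w3.png

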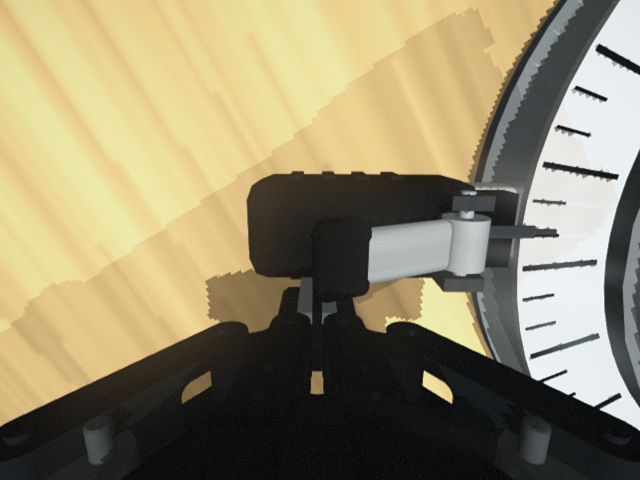

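```bash
cat > meas.py <<'E'
from h import *
import pickle
def ang(n,u,v,z):
    m=pickle.load(open(f'pics/{n}.pkl','rb'));w=bp(m,u,v,z)[:2]-o
    return round(np.linalg.norm(w),1),round(np.degrees(np.arctan2(w@ey,-w@ex)),2)
E
python3 - <<'E'
from meas import *
import cv2
m=pickle.load(open('pics/w3.pkl','rb'))
for a in(0,15,30,45):print(a,pj(m,[*P(156,a,0),48]).round(1),pj(m,[*P(156,a,0),51]).round(1))
print('ptr',ang('w3',557,233,51))
for p in((525,268),(596,261),(545,163),(616,178),(600,46),(530,356),(598,336)):print(p,ang('w3',*p,48))
E
```

```text
0 [547.9 349.9] [552.2 353.7]
15 [543.  265.6] [547.5 268. ]
30 [565.  166.5] [570.3 167. ]
45 [618.5  56.9] [625.6  55. ]
ptr (np.float64(154.1), np.float64(20.45))
(525, 268) (np.float64(163.4), np.float64(14.84))
(596, 261) (np.float64(134.2), np.float64(15.07))
(545, 163) (np.float64(164.1), np.float64(29.96))
(616, 178) (np.float64(134.8), np.float64(29.7))
(600, 46) (np.float64(164.2), np.float64(45.03))
(530, 356) (np.float64(164.1), np.float64(-0.13))
(598, 336) (np.float64(133.9), np.float64(-0.27))
```

>>> {"op": "jog_arm", "data": {
  "plan": [
    [0, 0.3, 0.8, 0, -2],
    [0, 0.7, 1.6, 0, -4],
    [0, 1.1, 2.4, 0, -6],
    [0, 1.3, 2.8, 0, -7],
    [0, 1.5, 3.1, 0, -8],
    [0, 1.5, 3.1, 0, -8],
    [0, 1.5, 3.1, 0, -8],
    [0, 1.5, 3.1, 0, -8]
  ]
}}

```text
time_s: 5.55
ee_pos: [526.0, 164.8, 42.5]
tcp_rot: [[0.001, 0.805, -0.594], [0.001, -0.594, -0.805], [-1.0, 0.0, -0.001]]
force: [-0.1, 0.0, 0.3]
grip_width: -0.0
```

```bash
python3 snap.py w4
python3 - <<'E'
from meas import *
import cv2
m=pickle.load(open('pics/w4.pkl','rb'))
for a in(28,29,30):print(a,pj(m,[*P(156,a,0),48]).round(1),pj(m,[*P(156,a,0),51]).round(1))
i=cv2.imread('pics/w4.png');cv2.imwrite('pics/w4c.png',cv2.resize(i[150:300,440:640],None,fx=4,fy=4,interpolation=cv2.INTER_CUBIC))
E
```

```text
5.55 [526.  164.8  42.5] yawz -126.4 [-0.1  0.   0.3] -0.0011856489964986202
28 [549.8 229.6] [554.6 231.4]
29 [551. 223.] [555.9 224.7]
30 [552.3 216.3] [557.3 217.9]
```

View pics/w4c.png

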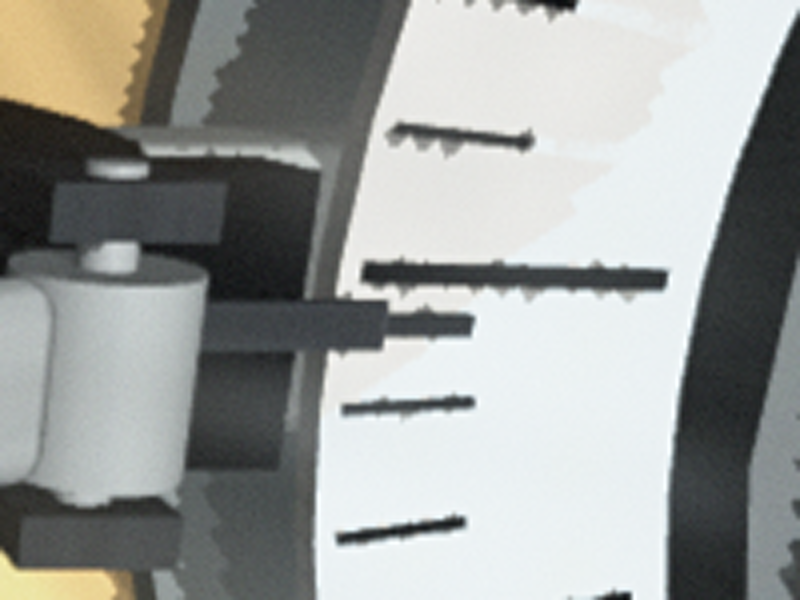

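Run:
```python
from meas import *
f=lambda x,y,z:ang('w4',440+x/4,150+y/4,z)
print(f(472,323,51),f(365,271,48),f(665,280,48),f(515,275.5,48)); s=ctrl.sense();print(s['ee_pos'],P(250,28,-31),s['force'])
```

```text
(np.float64(154.7), np.float64(28.1)) (np.float64(164.3), np.float64(29.68)) (np.float64(134.2), np.float64(29.72)) (np.float64(149.2), np.float64(29.7))
[525.91701122 164.74909631  42.44074054] [525.66321906 164.88156141] [ 0.4485514  -0.47417424 -0.75808775]
```

>>> {"op": "jog_arm", "data": {
  "plan": [
    [0, 0.08, 0.15, 0, -0.4],
    [0, 0.16, 0.3, 0, -0.8],
    [0, 0.24, 0.42, 0, -1.2],
    [0, 0.29, 0.51, 0, -1.4],
    [0, 0.33, 0.57, 0, -1.6],
    [0, 0.33, 0.57, 0, -1.6],
    [0, 0.33, 0.57, 0, -1.6],
    [0, 0.33, 0.57, 0, -1.6]
  ]
}}

```text
time_s: 6.27
ee_pos: [529.0, 169.9, 42.2]
tcp_rot: [[-0.0, 0.787, -0.617], [-0.0, -0.617, -0.787], [-1.0, -0.0, 0.0]]
force: [-3.1, -3.2, 3.0]
grip_width: 0.1
```

```bash
python3 snap.py w5
python3 - <<'E'
import cv2
i=cv2.imread('pics/w5.png');cv2.imwrite('pics/w5c.png',cv2.resize(i[150:300,440:640],None,fx=4,fy=4,interpolation=cv2.INTER_CUBIC))
E
```

```text
6.2667 [529.  169.9  42.2] yawz -128.1 [-3.1 -3.2  3. ] 0.14762375157184857
```

View pics/w5c.png

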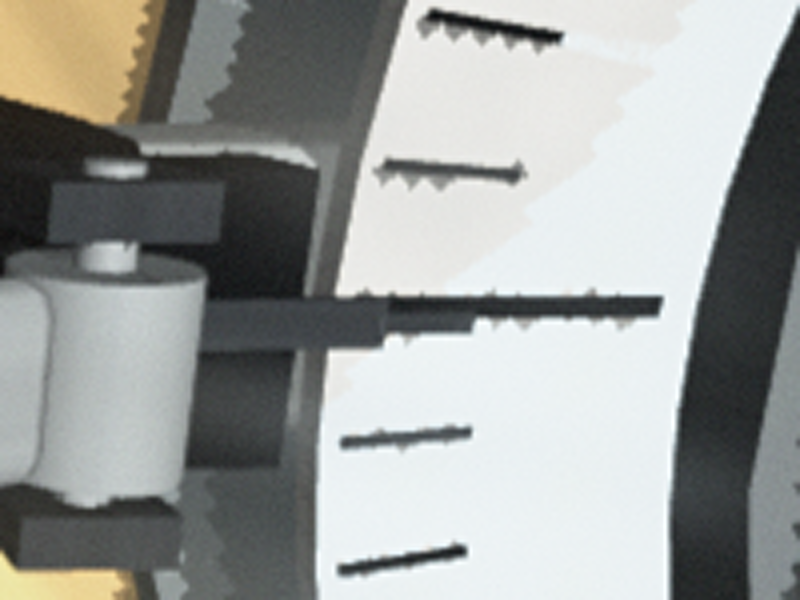

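Run:
```python
from meas import *
f=lambda x,y,z:ang('w5',440+x/4,150+y/4,z)
print(f(472,323,51),f(600,306,48),f(500,305,48),f(655,306,48)); s=ctrl.sense();print(s['ee_pos'],s['force'])
```

```text
(np.float64(154.7), np.float64(29.3)) (np.float64(140.1), np.float64(29.7)) (np.float64(150.2), np.float64(29.72)) (np.float64(134.6), np.float64(29.71))
[528.97537575 169.96561518  42.19164916] [-3.32436468 -3.54929403  2.50469248]
```

>>> {"op": "jog_arm", "data": {
  "plan": [
    [0, 0.03, 0.05, 0, 0],
    [0, 0.06, 0.1, 0, 0],
    [0, 0.09, 0.15, 0, -0.4],
    [0, 0.09, 0.15, 0, -0.4],
    [0, 0.09, 0.15, 0, -0.4],
    [0, 0.09, 0.15, 0, -0.4]
  ]
}}

```text
time_s: 6.82
ee_pos: [530.0, 171.7, 42.2]
tcp_rot: [[-0.0, 0.783, -0.622], [0.0, -0.622, -0.783], [-1.0, -0.0, -0.0]]
force: [-3.1, -3.2, 1.0]
grip_width: 0.2
```

```bash
python3 snap.py w6
python3 - <<'E'
import cv2
i=cv2.imread('pics/w6.png');cv2.imwrite('pics/w6c.png',cv2.resize(i[200:260,520:620],None,fx=8,fy=8,interpolation=cv2.INTER_CUBIC))
E
```

```text
6.8167 [530.  171.7  42.2] yawz -128.5 [-3.1 -3.2  1. ] 0.23613799721450104
```

View pics/w6c.png

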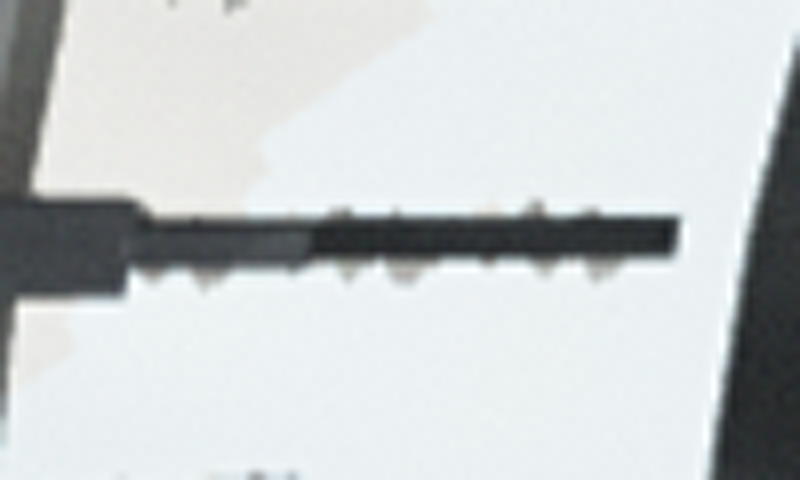

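Run:
```python
from meas import *
f=lambda x,y,z:ang('w6',520+x/8,200+y/8,z)
print(f(310,246,51),f(310,236,48),f(670,237,48))
for th in (30,):print([P(r,th,0).round(1) for r in(237,243,245,250)])
for t in(-31,-50,-70):print(t,P(250,30,t).round(1))
```

```text
(np.float64(154.5), np.float64(29.79)) (np.float64(152.4), np.float64(29.7)) (np.float64(134.4), np.float64(29.66))
[array([559.6, 188.6]), array([554.9, 192.3]), array([553.4, 193.6]), array([549.5, 196.7])]
-31 [530.1 172.5]
-50 [518.3 157.6]
-70 [505.8 142. ]
```

>>> {"op": "jog_arm", "data": {
  "plan": [
    [0, -0.4, -0.5, 0, 0],
    [0, -1, -1.3, 0, 0],
    [0, -1.5, -2, 0, 0],
    [0, -1.5, -2, 0, 0],
    [0, -1.5, -2, 4, 0],
    [0, -1.5, -2, 8, 0],
    [0, -1.5, -2, 9, 0],
    [0, -1.5, -2, 9, 0],
    [0, 0.5, 0.1, 9, 0],
    [0, 2.3, 2.2, 9, 0],
    [0, 2.3, 2.2, 9, 0],
    [0, 2.3, 2.2, 9, 0],
    [0, 2.3, 2.2, 9, 0]
  ]
}}

```text
time_s: 7.95
ee_pos: [552.5, 193.0, 131.3]
tcp_rot: [[-0.001, 0.782, -0.623], [-0.001, -0.623, -0.782], [-1.0, -0.0, 0.002]]
force: [-0.3, -0.4, 0.2]
grip_width: -0.2
```

```bash
python3 snap.py w7;python3 snap.py s7 scene
python3 - <<'E'
from meas import *
import cv2
i=cv2.imread('pics/s7.png');cv2.imwrite('pics/s7c.png',cv2.resize(i[180:340,260:420],None,fx=3.7,fy=3.7,interpolation=cv2.INTER_CUBIC))
E
```

```text
7.95 [552.5 193.  131.3] yawz -128.5 [-0.3 -0.4  0.2] -0.19779218079741664
8.0 [552.5 192.6 131.6] yawz -128.6 [-0.3 -0.5 -0.5] 0.12763635156402126
```

View pics/w7.png

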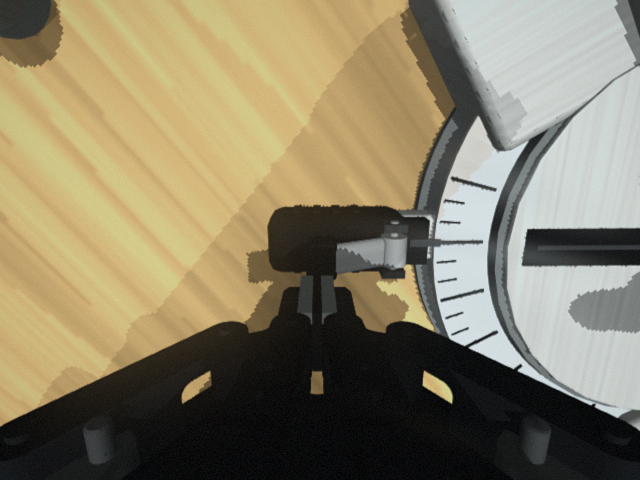

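View pics/s7c.png

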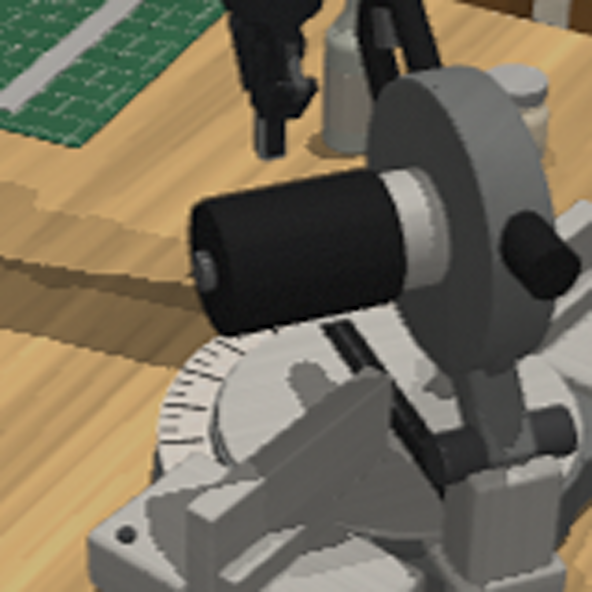

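Run:
```python
from meas import *
import cv2
m=pickle.load(open('pics/w7.pkl','rb'))
print(pj(m,[*P(237,29.8,0),89]),pj(m,[*P(220,29.8,0),79]))
i=cv2.imread('pics/w7.png')[200:310,250:450]
i=cv2.convertScaleAbs(i,alpha=2.5);cv2.imwrite('pics/w7c.png',cv2.resize(i,None,fx=4,fy=4,interpolation=cv2.INTER_CUBIC))
s=ctrl.sense();v=s['ee_pos'][:2]-o;t=np.radians(29.8);print(v@(-np.cos(t)*ex+np.sin(t)*ey),v@(np.sin(t)*ex+np.cos(t)*ey))
```

```text
[331.53936412 261.8004287 ] [360.05471432 256.09568653]
244.96117677379087 -0.4518843544634854
```

View pics/w7c.png

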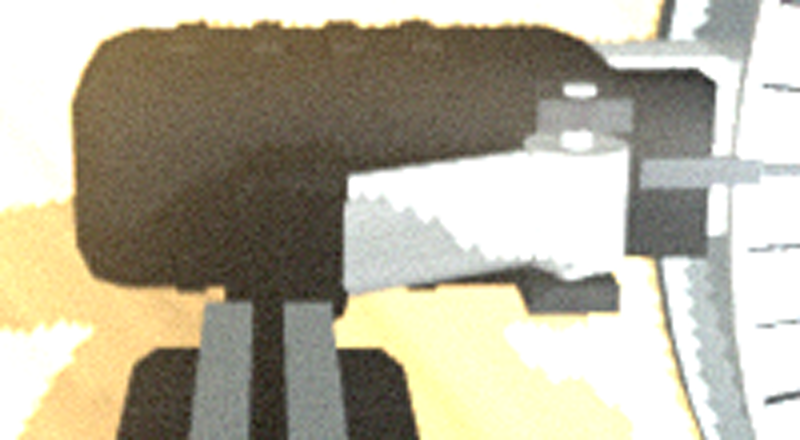

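>>> {"op": "jog_arm", "data": {
  "plan": [
    [0, 0, 0, -1.5, 0],
    [0, 0, 0, -3, 0],
    [0, 0, 0, -3.5, 0],
    [0, 0, 0, -4, 0],
    [0, 0, 0, -4.4, 0],
    [0, 0, 0, -4.8, 0],
    [0, 0, 0, -5.2, 0],
    [0, 0, 0, -5.5, 0],
    [0, 0, 0, -5.7, 0],
    [0, 0, 0, -5.9, 0],
    [0, 0, 0, -5.9, 0]
  ]
}}

```text
time_s: 8.97
ee_pos: [553.1, 193.7, 73.0]
tcp_rot: [[0.0, 0.783, -0.622], [-0.0, -0.622, -0.783], [-1.0, 0.0, -0.0]]
force: [0.5, 0.5, 0.6]
grip_width: -0.2
```

```bash
python3 snap.py w8
```

```text
8.9667 [553.1 193.7  73. ] yawz -128.5 [0.5 0.5 0.6] -0.23460014786348996
```

View pics/w8.png

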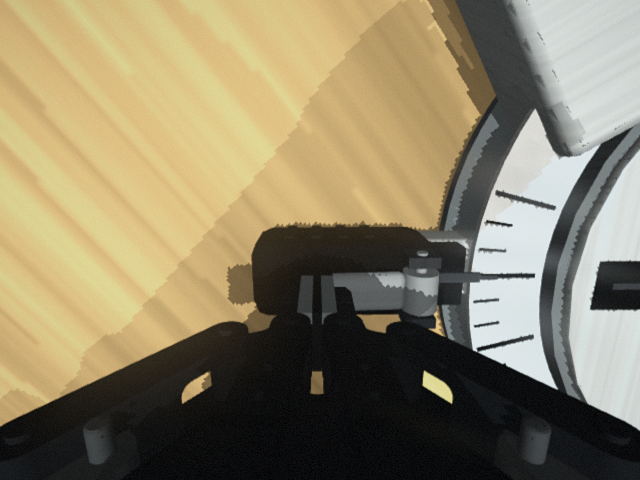

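>>> {"op": "jog_arm", "data": {
  "plan": [
    [0, 0, 0, -0.1, 0],
    [0, 0, 0, -0.2, 0],
    [0, 0, 0, -0.3, 0],
    [0, 0, 0, -0.3, 0]
  ]
}}

```text
time_s: 9.35
ee_pos: [553.0, 193.5, 70.1]
tcp_rot: [[-0.0, 0.783, -0.623], [-0.0, -0.623, -0.783], [-1.0, -0.0, 0.0]]
force: [-0.4, 0.4, 0.2]
grip_width: -0.1
```

>>> {"op": "jog_arm", "data": {
  "plan": [
    [0, 0, 0, -0.1, 0],
    [0, 0, 0, -0.1, 0],
    [0, 0, 0, -0.1, 0]
  ]
}}

```text
time_s: 9.6
ee_pos: [553.1, 193.5, 70.0]
tcp_rot: [[0.0, 0.783, -0.623], [0.0, -0.623, -0.783], [-1.0, -0.0, -0.0]]
force: [-3.8, -1.5, 8.1]
grip_width: 0.3
```

>>> {"op": "jog_arm", "data": {
  "plan": [
    [0, 0, 0, -0.05, 0],
    [0, 0, 0, -0.1, 0],
    [0, 0, 0, -0.1, 0],
    [0, 0, 0, -0.1, 0]
  ]
}}

```text
time_s: 9.93
ee_pos: [553.4, 193.8, 69.8]
tcp_rot: [[0.001, 0.783, -0.623], [0.001, -0.623, -0.783], [-1.0, -0.0, -0.001]]
force: [-4.7, -0.8, 16.1]
grip_width: 0.1
```

>>> {"op": "jog_arm", "data": {
  "plan": [
    [0, 0, 0, 0.2, 0],
    [0, 0, 0, 0.5, 0],
    [0, 0, 0, 2, 0],
    [0, 0, 0, 5, 0],
    [0, 0, 0, 8, 0],
    [0, -2, -2.5, 9, 0],
    [0, -4, -5, 9, 0],
    [0, -4, -5, 9, 0],
    [0, -4, -5, 9, 0]
  ]
}}

```text
time_s: 10.68
ee_pos: [512.4, 142.0, 158.6]
tcp_rot: [[-0.0, 0.781, -0.625], [0.001, -0.625, -0.781], [-1.0, -0.001, -0.001]]
force: [0.5, 1.5, 0.2]
grip_width: 0.2
```

```bash
python3 snap.py w9
python3 - <<'E'
from meas import *
import cv2
m=pickle.load(open('pics/w9.pkl','rb'))
for a in(29.7,):print(pj(m,[*P(156,a,0),48]))
for l in(0,.3,.4,.5):
  print(l,[pj(m,[*P(196+r*np.cos(.5-l)-s*np.sin(.5-l),29.75,w),66+r*np.sin(.5-l)+s*np.cos(.5-l)]).round(1) for r,s,w in((58,4,12),(58,4,-12),(38,4,12),(38,4,-12))])
E
```

```text
10.6833 [512.4 142.  158.6] yawz -128.7 [0.5 1.5 0.2] 0.15073237197215594
[444.69148693 141.05480747]
0 [array([316.3, 118.9]), array([316.5, 163.3]), array([346.7, 119.8]), array([346. , 162.2])]
0.3 [array([304.5, 120.6]), array([305. , 161.8]), array([337.1, 120.8]), array([336.7, 161.3])]
0.4 [array([302.7, 121.2]), array([303.3, 161.3]), array([335.2, 121.2]), array([334.8, 161. ])]
0.5 [array([302. , 121.7]), array([302.5, 160.8]), array([333.9, 121.5]), array([333.6, 160.7])]
```

View pics/w9.png

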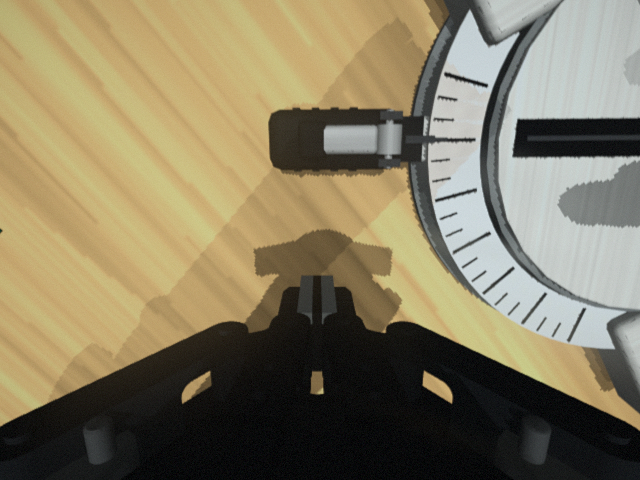

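Run:
```python
import cv2
i=cv2.imread('pics/w9.png')
a=cv2.convertScaleAbs(i[95:185,260:360],alpha=3.5);b=i[95:185,400:500]
cv2.imwrite('pics/w9c.png',cv2.hconcat([cv2.resize(x,None,fx=4,fy=4,interpolation=cv2.INTER_CUBIC) for x in(a,b)]))
```

```text
(no output)
```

View pics/w9c.png

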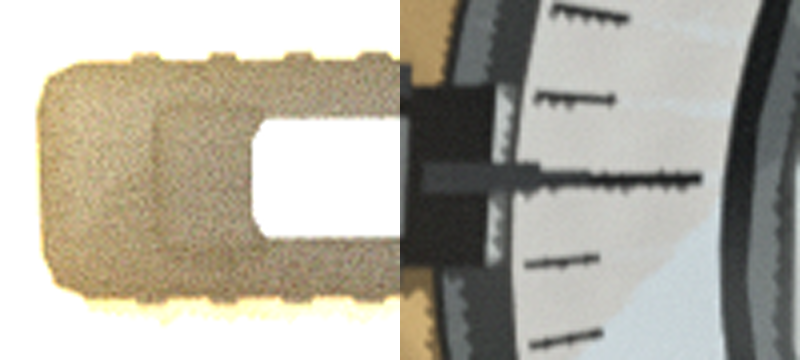

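Run:
```python
from meas import *
f=lambda x,y,z:ang('w9',400+(x-400)/4,95+y/4,z)
print(f(588,174.5,51),f(640,179,48),f(700,179,48))
s=ctrl.sense();print(s['force'],s['ee_pos']);ctrl.close_job()
```

```text
(np.float64(155.6), np.float64(30.29)) (np.float64(145.5), np.float64(30.02)) (np.float64(135.1), np.float64(30.02))
[0.99181935 0.939745   0.50697783] [512.90581403 143.4466712  158.4376752 ]
the job is handed in; nothing more can be done
```

The saw is set to the 30-degree left mark and the lock lever is pressed down; the job is handed in.

- **Angle:** I pushed the handle from its right side with the closed fingers, in ever smaller steps. The pointer read about 0.1° past the mark before locking. It read about 0.3° past the mark in the last picture, which was taken from further off. I take most of that difference to be pixel-reading error, but I did not confirm it, and I did not correct it before handing in.
- **Lock:** I backed off, came over the lever and pressed straight down on its free end. The fingertips met a firm stop at 70 mm, which is the height of the lever's top when level, and the force there reached 16 N. The forces were close to zero on the way down, below the 3 N stated for the lever. The picture afterwards agrees with the lever being down, although from above it cannot distinguish the last 0.1 rad.
- **Rest:** I gripped nothing and did not go near the bystanders, though I took no final picture of them. The arm finished clear of the saw, about 10.7 s in.

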